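# Select third gear on the tube shaker

### The arm

A 7-joint arm with a two-finger parallel gripper is mounted at the origin on the work surface. World frame = base frame: x ahead of the robot, y to its left, z up, the work surface at z = 0. Lengths are in mm, angles in rad, forces in N, time in s.
With the tool pointing down it reaches from about 400 to 875 mm from the base axis. Payload 4.4 kg.
Tool frame: the origin (TCP) lies at the very end of the fingers, on their centre line; the grasp point (between the pads) lies 19 mm behind it; y points along the fingers, x is the direction in which the jaws open and shut, and the axes are right-handed (so a half turn about y gives the same grasp; the last joint's range is limited). The gripper opens to 85 mm and grips with 20 to 120 N. Pads are 22 mm wide; open, the fingers measure 114 mm over their backs; the gripper's body (76 mm by 85 mm) begins 54 mm behind the grasp point. The pads swing forward as they close: fully open they stand 13 mm farther back than shut.
Start: joints at [1.04, 0.628, 0.038, 1.517, -0.027, 0.996, -0.02], TCP at [291.388, -581.043, 204.913] pointing down, gripper open.
Joint ranges: [-3.06, 3.06], [-0.37, 2.12], [-1.25, 1.32], [0.18, 2.47], [-1.1, 4.24], [0.23, 1.98], [-2.94, 2.94]. Speed limits (rad/s): [2.57, 2.57, 3.14, 3.14, 3.14, 3.14, 3.14].

### API

Orientations are given as [roll, pitch, yaw] about the fixed x, y, z axes, in that order (R = Rz(yaw) Ry(pitch) Rx(roll)).
In Python, from cell import readout, eyes, finish_job gives the robot as it stands. The module is installed in compiled form; this text tells all that it offers.
- The arm moves only by the tool apply_moves, never from a script. Its argument "commands" is a list that holds one entry, the list of rows, each a list of 6 numbers: the shift along the tool's x, y, z in units of 0.04 m (1.0 is 0.04 m), then the turn, a rotation vector about the tool's x, y, z in units of 5 degrees (1.0 is 5 degrees). A call has 1 to 8 rows; each row shifts and turns the pose as measured when the row begins, along the tool's axes as they then stand; what a row does not reach is not made up. A row lasts 1/12 s, in which the tool goes at most 41.7 mm and 7.16 degrees, less where a joint would pass 70% of its speed; a pose out of reach is approached as far as the arm can. A call with a number of a shift or a turn outside -1 to 1 is refused whole. A call with a gripper value outside its range is refused whole. "claw" is the finger opening in mm, from 0 to 85.4, set as the call begins (left out, the last holds). The fingers move at their own pace and stop on an object; the grip force is fixed at half the most. Time passes only in rows, so rows that do not move let the fingers close. It gives the time, the measured TCP pose, the force and the opening at its end, in the units of the state.
- readout.read_state(): the state, without advancing time (a new reading comes with each control period).
- eyes.get_image(name): name is "scene" or "top"; returns a dict with "image" (480x640x3 uint8, red, green, blue), "mtx" (3x3 intrinsics, pixels), "rvec" (rotation vector, rad) and "tvec" (3), from world to camera coordinates, as OpenCV has them. Camera axes: x right, y down, z forward; pixel columns grow to the right and rows downward; lengths in mm; the calibration is good to about 2 mm. A picture is of the moment at which its call begins. There is no depth.
- finish_job(): hands the job in, once; it reports no verdict.
The state is a dict: "clock": time; "qpos": joint angles; "qd": joint speeds; "tau": joint torques, N m; "eef_pos": TCP position; "tool_rot": TCP orientation; "force": force on the tool from outside, world axes, zero at the start; "torque": the same for the moment, N m; "width": finger opening in mm.
Only numpy, scipy, OpenCV 4.12 (cv2) and the standard library are available. Lean on these libraries where they do the work, as an engineer would, in place of code of your own. Each camera call takes 0.05 s, during which the arm holds its last target. There are 200 camera calls.

### The job

The test-tube shaker is standing in neutral. With the fingers closed, push its gear lever across the H-shaped gate to the right-hand side (as seen from the shaker's front panel) and then forward, away from the front panel, into third - the slot with three dots - right to the end of the slot, without going into any other gear on the way. Only push the lever with the fingertips or the outside of the fingers, never take it between them; leave it in third, and leave the tube rack, the bottle and the jar standing where they are.

Things in the scene. Friction and masses are not known exactly. Their poses are not given: they have to be found in the camera images.
- shaker: test-tube shaker bolted to the bench: grey base 340 x 500 x 57 mm high, blue gearbox right, tube platform left. Origin: centre of its underside, on the bench. x points forward, away from the front panel (low face with green switch, towards the robot); y points left seen from there. Motor behind the gearbox is 151 mm high, tube caps 210 mm. Place varies; yaw up to 0.4 rad either way.
- gate_centre (a point): centre of the H in the steel gate plate (120 x 110 x 6 mm) on the gearbox, on its upper face, 125 mm above the bench; axes as the shaker's. Neutral channel along y, 14 mm wide; at its ends 14 mm wide slots at y = +15 and -15 mm run 27 mm forward and back of the centre. Black dots number them: 1 left forward, 2 left back, 3 right forward, 4 right back.
- knob_centre (a point): centre of the red ball knob (36 mm diameter) of the gear lever; z points up along the lever. Below it a 16 mm wide collar, then a 10 mm steel rod on a pivot 55 mm below the gate centre; ball centre 145 mm from the pivot, 90 mm above the plate when upright. Moves with friction (2 to 3 N at the knob), no spring, stays where left; gate edges and limits stop it.
- gear_cross (a joint): sideways lean of the gear lever in rad: 0 upright, positive to the right (shaker's -y), limits -0.28 (left-hand slots) and +0.28 (right-hand slots, 3 and 4). At the start it is in neutral, somewhere between -0.28 and -0.05.
- gear_lever (a joint): forward lean of the lever in rad: 0 neutral, positive forward (shaker's +x), limits +0.36 (end of slots 1, 3) and -0.36 (end of 2, 4). Between the slots the gate holds it within 0.04. Knob centre from the pivot, in the shaker's axes: 145 mm x (sin f, -sin c cos f, cos c cos f), f this joint, c gear_cross.
- tube_rack_mid (a point): bystander: loose wire rack of capped test tubes, 192 x 128 mm, 112 mm high over the caps, on the shaker's platform; the point is at its middle, 50 mm above its underside.
- sample_bottle_mid (a point): bystander: amber glass bottle with white cap, 60 mm diameter, 135 mm high, on the bench to the right of the shaker; the point is half-way up.
- cream_jar_mid (a point): bystander: white jar with blue lid, 48 mm diameter, 55 mm high, on the bench to the right of the shaker; the point is half-way up.

How it is judged:
By the outcome, as a careful person would: the job done as asked, in the order asked, and still so for the second after the job is handed in, with the robot touching nothing.
It also fails if it takes over 45 s, if anything falls off the work surface, if the arm or the gripper's body presses on something with over 40 N, if the wrist force passes 120 N, or if a joint passes its speed limit or range.

## Working session

There is one attempt and no reset: what is moved stays moved. The work goes in short steps, Python scripts to look and compute and a tool call to move; the robot and the scene stay as the last step left them, time stands still between calls to the robot, and variables do not carry over. Pictures are saved under pics/ and viewed, about 8 in all and at most 12, crops included, and the job is handed in when it is done.

Besides the shell and the picture viewer there is one more tool, called by a JSON object that holds its "name" and its "arguments", one argument or row to a line. apply_moves: Moves the arm, as the interface text tells. Shifts and turns lie within -1 to 1; 1 stands for 0.04 m of shift or 5 degrees of turn. Its arguments: {"type":"object","properties":{"commands":{"type":"array"},"claw":{"type":"number"}},"required":["commands"]}

```bash
mkdir -p pics
python3 - <<'E'
from cell import readout, eyes
import cv2,numpy as np,pickle
s=readout.read_state(); print({k:np.round(v,3).tolist() for k,v in s.items()})
d={}
for n in("scene","top"):
    r=eyes.get_image(n); d[n]=r; cv2.imwrite(f"pics/{n}0.png",r["image"][:,:,::-1])
    R=cv2.Rodrigues(np.array(r["rvec"],float))[0]; print(n,(-R.T@np.ravel(r["tvec"])).round(), r["mtx"])
pickle.dump(d,open("d0.pkl","wb"))
E
```

```text
{'clock': 0.0, 'qpos': [1.04, 0.629, 0.038, 1.518, -0.027, 0.996, -0.02], 'qd': [-0.001, -0.0, 0.001, -0.002, -0.0, 0.0, -0.001], 'tau': [0.001, -56.34, 1.226, -19.344, 0.011, 0.01, -0.0], 'eef_pos': [291.094, -580.403, 203.986], 'tool_rot': [-1.571, 0.002, -1.106], 'force': [0.264, -0.214, 0.298], 'torque': [-0.032, -0.014, -0.011], 'width': 85.546}
scene [908. 298. 755.] [[439.37225812   0.         319.3369943 ]
 [  0.         439.37225812 233.73702256]
 [  0.           0.           1.        ]]
top [ 481.   91. 1173.] [[505.00352391   0.         312.71861602]
 [  0.         505.00352391 236.86652195]
 [  0.           0.           1.        ]]
```

View pics/scene0.png

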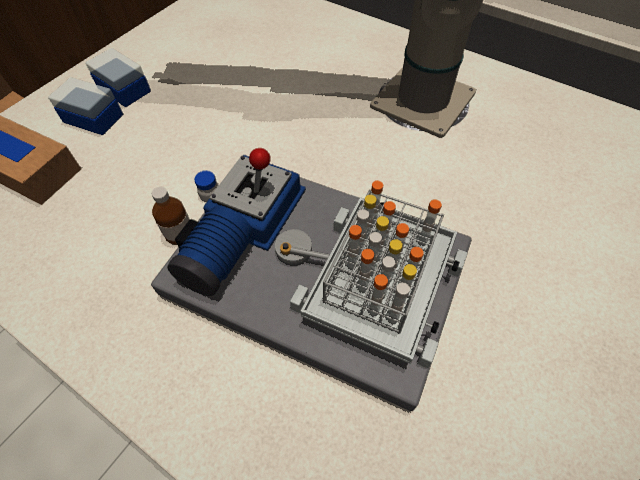

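View pics/top0.png

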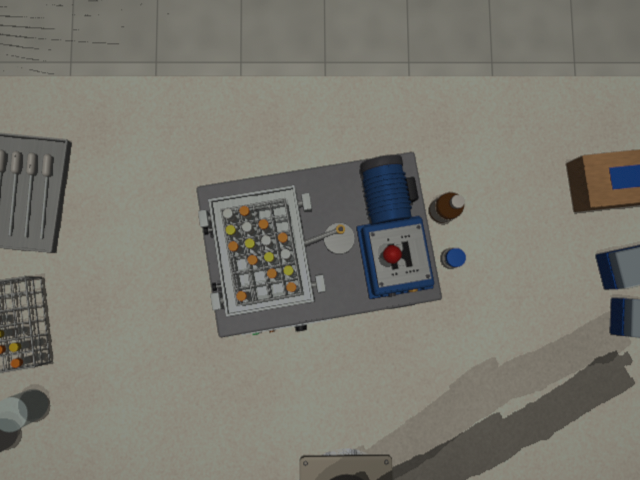

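The scene view shows the knob at about (260,158). The top view shows the knob at (392,254), the gate plate around (399,253), the bottle cap at (457,202) and the jar at (455,257). I'll zoom in on the gate in both.

Run:
```python
import cv2,pickle,numpy as np
d=pickle.load(open("d0.pkl","rb"))
a=d["top"]["image"][205:305,350:450]; b=d["scene"]["image"][135:235,210:310]
f=lambda a:cv2.resize(a[:,:,::-1],(400,400),interpolation=cv2.INTER_CUBIC)
cv2.imwrite("pics/z.png",np.hstack([f(a),f(b)]))
```

```text
(no output)
```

View pics/z.png

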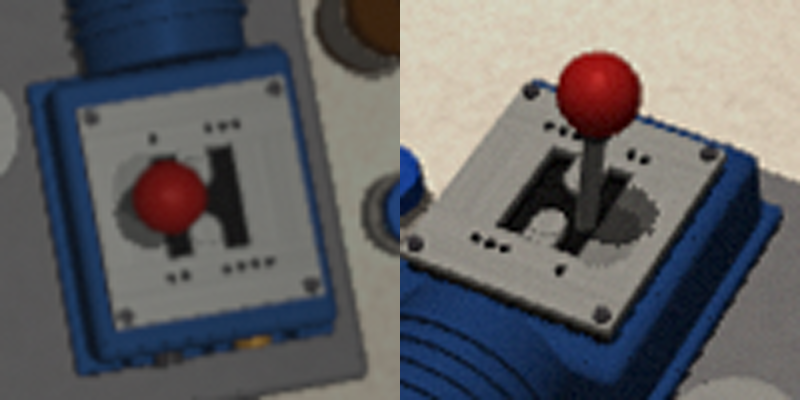

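The crops show the plate screws in both views and the knob in the left-hand half of the channel, at top crop (170,198) and scene crop (198,95). Next I'll triangulate them.

```bash
cat > h.py <<'E'
import cv2,numpy as np
def P(r): return r["mtx"]@np.hstack([cv2.Rodrigues(np.array(r["rvec"],float))[0],np.reshape(r["tvec"],(3,1))])
def onz(r,uv,z):
    M=P(r); H=np.column_stack([M[:,0],M[:,1],M[:,2]*z+M[:,3]]); p=np.linalg.solve(H,[uv[0],uv[1],1]); return p[:2]/p[2]
def tri(a,b,ua,ub):
    X=cv2.triangulatePoints(P(a),P(b),np.array(ua,float),np.array(ub,float)); return X[:3,0]/X[3,0]
def red(r,box=None):
    im=r["image"].astype(int); m=(im[...,0]>90)&(im[...,1]<60)&(im[...,2]<60)
    if box: k=np.zeros_like(m); k[box[1]:box[3],box[0]:box[2]]=1; m&=k
    n,l,st,c=cv2.connectedComponentsWithStats(m.astype(np.uint8)); i=1+np.argmax(st[1:,4]); x,y,w,h=st[i,:4]
    return np.array([x+(w-1)/2,y+(h-1)/2]),st[i]
E
python3 - <<'E'
from h import *; import pickle
d=pickle.load(open("d0.pkl","rb")); t,s=d["top"],d["scene"]
q=lambda p,o:np.array(p)/4-.375+o
T=[q(p,(350,205)) for p in[(90,118),(274,88),(312,285),(125,317)]]
S=[q(p,(210,135)) for p in[(202,315),(15,243),(131,92),(309,154)]]
A=np.array([onz(t,p,125) for p in T]);B=np.array([onz(s,p,125) for p in S])
for X in(A,B):
    f=X[0]+X[1]-X[2]-X[3]; l=X[0]+X[3]-X[1]-X[2]
    print(X.round(1).tolist(),"c",X.mean(0).round(1),"yaw",np.arctan2(f[1],f[0]),np.arctan2(-l[0],l[1]))
kt,a=red(t,(350,205,450,305)); ks,b=red(s); print(kt,a,ks,b); K=tri(t,s,kt,ks);print("knob",K)
for w in(A,B,(A+B)/2):
    f=w[0]+w[1]-w[2]-w[3]; l=w[0]+w[3]-w[1]-w[2]; y=(np.arctan2(f[1],f[0])+np.arctan2(-l[0],l[1]))/2
    c=w.mean(0); e=K[:2]-c; print("knob rel",e@[np.cos(y),np.sin(y)],e@[-np.sin(y),np.cos(y)])
print("bottle cap",onz(t,(457,202),135),"jar",onz(t,(455,257),55), "base corners",[onz(t,p,57).round() for p in[(197,187),(413,153),(441,298),(219,336)]])
E
```

```text
[[588.1, -52.0], [603.3, -149.0], [500.1, -165.9], [484.3, -68.2]] c [ 543.9 -108.8] yaw 0.15846848386855447 0.15780098805918533
[[585.1, -54.7], [600.3, -151.9], [497.8, -167.8], [482.1, -71.3]] c [ 541.3 -111.5] yaw 0.15662774611804828 0.15803630923537657
[392.5 253.5] [386 247  14  14 150] [259.5 156. ] [250 149  20  15 223]
knob [541.02367503 -76.77479625 219.50569202]
knob rel 2.1527183018504124 32.06442677142496
knob rel 5.128655242972603 34.29837226359294
knob rel 3.6411816440787 33.180794500068004
bottle cap [ 653.43423188 -229.76491723] jar [ 542.82838783 -245.59836429] base corners [array([703., 329.]), array([ 779., -158.]), array([ 452., -211.]), array([375., 276.])]
```

{"name": "apply_moves", "arguments": {
  "commands": [
    [[0,-1,0,0,0.9,0],[0,-1,0,0,0.9,0],[0,-0.8,0,0,0.9,0],[0,0,0,0,0.8,0],[0,0,0,0,0,0]]
  ],
  "claw": 0
}}

```text
clock: 0.52
eef_pos: [289.7, -577.9, 315.7]
tool_rot: [-1.575, 0.013, -1.425]
force: [0.8, 0.5, -1.8]
width: 25.4
```

{"name": "apply_moves", "arguments": {
  "commands": [
    [[-0.8,0,0.51,0,0,0],[-0.8,0,0.51,0,0,0],[-0.8,0,0.51,0,0,0],[-0.8,0,0.51,0,0,0],[-0.8,0,0.51,0,0,0],[-0.8,0,0.51,0,0,0],[-0.8,0,0.51,0,0,0],[-0.8,0,0.51,0,0,0]]
  ]
}}

```text
clock: 1.18
eef_pos: [407.5, -296.4, 308.4]
tool_rot: [-1.589, 0.016, -1.427]
force: [1.4, 0.3, -0.0]
width: -0.3
```

{"name": "apply_moves", "arguments": {
  "commands": [
    [[-0.8,0,0.52,0,0,0],[-0.8,0,0.52,0,0,0],[-0.8,0,0.52,0,0,0],[-0.8,0,0.52,0,0,0],[-0.8,0,0.52,0,0,0],[-0.8,0,0.52,0,0,0],[-0.8,0,0.52,0,0,0],[0,0,0,0,0,0]]
  ]
}}

```text
clock: 1.85
eef_pos: [517.4, -28.5, 301.9]
tool_rot: [-1.6, 0.027, -1.396]
force: [0.1, 0.5, 0.0]
width: -0.1
```

```bash
cat >> h.py <<'E'
def g():
    from cell import readout
    from scipy.spatial.transform import Rotation as Ro
    s=readout.read_state(); y=.158; c=np.array([542.5,-110,0]); A=Ro.from_euler('z',y)
    want=A*Ro.from_euler('z',-np.pi/2)*Ro.from_euler('x',-np.pi/2)
    R=Ro.from_euler('xyz',s["tool_rot"])
    print("t",s["clock"],"shaker rel",A.inv().apply(np.array(s["eef_pos"])-c).round(1),"turn units",((R.inv()*want).as_rotvec(True)/5).round(2),"F shaker",A.inv().apply(s["force"]).round(1))
E
python3 -c "from h import *; g()"
```

```text
t 1.85 shaker rel [-12.   84.5 301.9] turn units [ 0.33  0.2  -0.31] F shaker [0.2 0.4 0. ]
```

{"name": "apply_moves", "arguments": {
  "commands": [
    [[0,0,0.38,0.33,0.2,-0.31],[0,0.7,0,0,0,0],[0,0.7,0,0,0,0],[0,0.7,0,0,0,0],[0,0.7,0,0,0,0],[0,0,0,0,0,0],[0,0,0,0,0,0]]
  ]
}}

```text
clock: 2.43
eef_pos: [530.4, -20.2, 180.8]
tool_rot: [-1.576, 0.002, -1.388]
force: [0.4, 0.5, 0.7]
width: -0.1
```

```bash
cat >> h.py <<'E'
def look(name):
    from cell import eyes
    t=eyes.get_image("top"); s=eyes.get_image("scene")
    f=lambda a:cv2.resize(np.ascontiguousarray(a[:,:,::-1]),(400,400),interpolation=cv2.INTER_CUBIC)
    cv2.imwrite(name,np.hstack([f(t["image"][190:310,345:465]),f(s["image"][110:230,200:320])]))
E
python3 -c "from h import *; g(); look('pics/a.png')"
```

```text
t 2.4333 shaker rel [  2.2  90.6 180.8] turn units [ 0.07  0.29 -0.02] F shaker [0.5 0.5 0.7]
```

View pics/a.png

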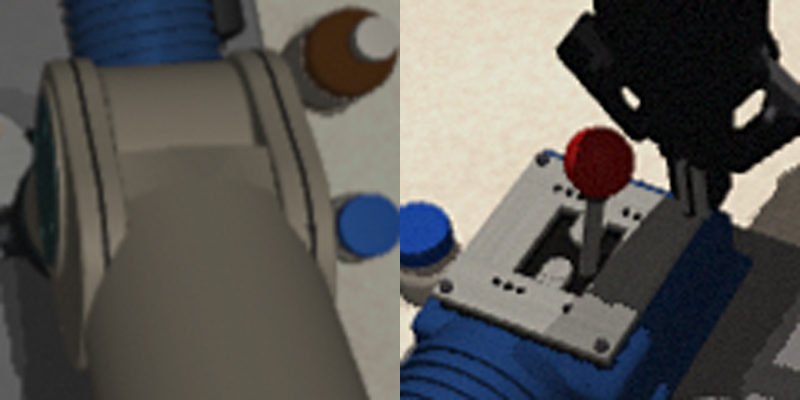

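The scene view shows the closed fingers left of the knob with a clear gap. The gripper knuckles are wide, so I'll raise the tip a little before pushing.

{"name": "apply_moves", "arguments": {
  "commands": [
    [[0,-0.36,0.05,0.07,0.29,0],[0.2,0,0,0,0,0],[0.2,0,0,0,0,0],[0.2,0,0,0,0,0],[0.2,0,0,0,0,0],[0,0,0,0,0,0]]
  ]
}}

```text
clock: 3.03
eef_pos: [542.3, -56.6, 202.4]
tool_rot: [-1.558, -0.002, -1.413]
force: [1.7, 0.2, -0.2]
width: 0.2
```

```bash
python3 -c "from h import *; g()"
```

```text
t 3.0333 shaker rel [  8.2  52.8 202.4] turn units [-0.15  0.    0.02] F shaker [ 1.7 -0.1 -0.2]
```

{"name": "apply_moves", "arguments": {
  "commands": [
    [[0,0.2,-0.15,-0.15,0,0],[0,0,0,0,0,0]]
  ]
}}

```text
clock: 3.2
eef_pos: [537.7, -57.4, 194.9]
tool_rot: [-1.568, -0.001, -1.414]
force: [-0.4, 2.9, 0.1]
width: -0.3
```

```bash
python3 -c "from h import *; g(); look('pics/b.png')"
```

```text
t 3.2 shaker rel [  3.5  52.7 194.9] turn units [-0.03 -0.01  0.01] F shaker [0.1 2.9 0.1]
```

View pics/b.png

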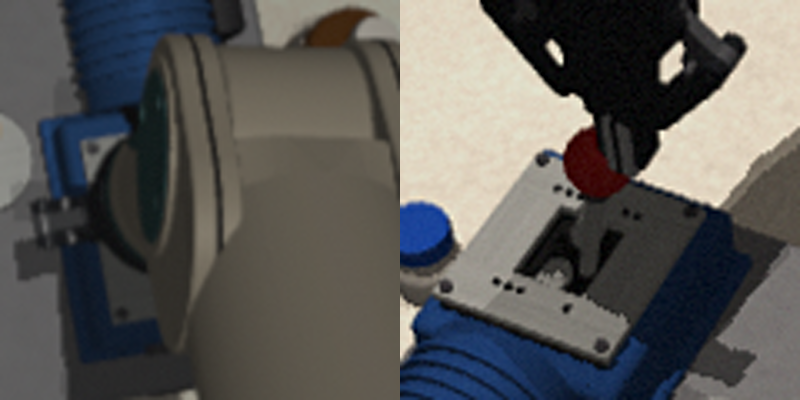

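The scene view shows the finger touching the left side of the ball. The force in y is about 2.9 N, which fits the lever's friction. Now the push to the right.

{"name": "apply_moves", "arguments": {
  "commands": [
    [[0.12,0,0,0,0,0],[0.12,0,0,0,0,0],[0.12,0,0,0,0,0],[0.12,0,0,0,0,0],[0.12,0,0,0,0,0],[0.12,0,0,0,0,0]]
  ]
}}

```text
clock: 3.8
eef_pos: [542.7, -75.7, 198.7]
tool_rot: [-1.566, 0.01, -1.402]
force: [-2.9, 3.0, 8.6]
width: 0.3
```

```bash
python3 -c "from h import *; g()"
```

```text
t 3.8 shaker rel [  5.6  33.8 198.7] turn units [-0.05  0.12 -0.12] F shaker [-2.4  3.4  8.6]
```

{"name": "apply_moves", "arguments": {
  "commands": [
    [[0,0,-0.05,0,0.1,-0.1],[0,0,0,0,0,0]]
  ]
}}

```text
clock: 3.97
eef_pos: [540.7, -76.9, 199.2]
tool_rot: [-1.566, 0.001, -1.412]
force: [0.2, 1.7, 0.6]
width: -0.1
```

```bash
python3 -c "from h import *; g(); look('pics/c.png')"
```

```text
t 3.9667 shaker rel [  3.4  32.9 199.2] turn units [-0.05  0.01 -0.01] F shaker [0.5 1.7 0.6]
```

View pics/c.png

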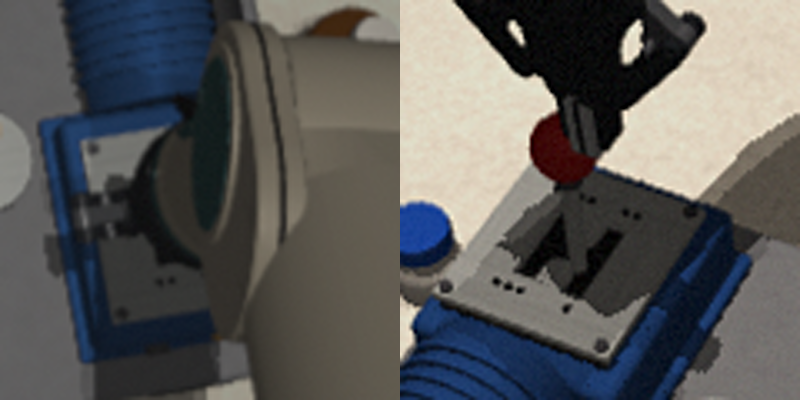

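The ball has moved right and the rod is near the middle of the channel, so I'll keep pushing.

{"name": "apply_moves", "arguments": {
  "commands": [
    [[0.15,0.1,0,0,0,0],[0.15,0,0,0,0,0],[0.15,0,-0.03,0,0,0],[0.15,0,0,0,0,0],[0.15,0,-0.03,0,0,0],[0.15,0,0,0,0,0],[0,0,0,0,0,0]]
  ]
}}

```text
clock: 4.65
eef_pos: [547.6, -112.6, 196.2]
tool_rot: [-1.56, 0.004, -1.407]
force: [0.5, 0.1, 2.4]
width: -0.2
```

```bash
python3 -c "from h import *; g()"
```

```text
t 4.65 shaker rel [  4.6  -3.4 196.2] turn units [-0.12  0.07 -0.04] F shaker [0.5 0.1 2.4]
```

{"name": "apply_moves", "arguments": {
  "commands": [
    [[0.1,0.03,-0.05,-0.1,0.07,-0.04],[0.08,0,0,0,0,0],[0.05,0,0,0,0,0],[0,0,0,0,0,0]]
  ]
}}

```text
clock: 4.98
eef_pos: [546.9, -123.3, 194.0]
tool_rot: [-1.571, -0.0, -1.414]
force: [0.4, 1.0, 2.7]
width: -0.2
```

```bash
python3 -c "from h import *; g(); look('pics/d.png')"
```

```text
t 4.9833 shaker rel [  2.3 -13.9 194. ] turn units [-0.   -0.01  0.  ] F shaker [0.6 1.  2.7]
```

View pics/d.png

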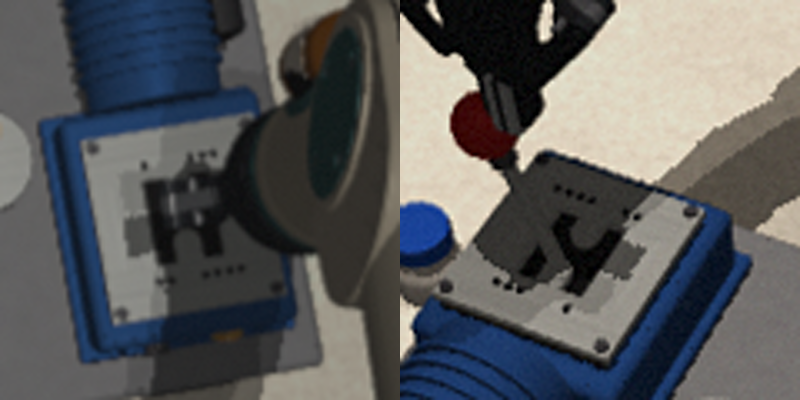

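The lever now leans well right, with the ball at about (84,125) in the scene crop. I'll compare that with the predicted end of travel.

Run:
```python
from h import *; import pickle
s=pickle.load(open("d0.pkl","rb"))["scene"]
print("meas",84*.3-.35+200,125*.3-.35+110)
for c in(-.23,.2,.24,.28):
  for f in(-.1,0,.1):
    v=145*np.array([np.sin(f),-np.sin(c)*np.cos(f),np.cos(c)*np.cos(f)]); a=.158
    X=np.array([541.5-v[1]*np.sin(a)+v[0]*np.cos(a),-111+v[1]*np.cos(a)+v[0]*np.sin(a),70+v[2],1]); p=P(s)@X; print(c,f,(p[:2]/p[2]).round(1))
```

```text
meas 224.85 147.15
-0.23 -0.1 [264.9 151.9]
-0.23 0 [260.8 157.4]
-0.23 0.1 [256.6 163.4]
0.2 -0.1 [233.8 140.9]
0.2 0 [229.3 146.1]
0.2 0.1 [225. 152.]
0.24 -0.1 [231.1 140.5]
0.24 0 [226.6 145.6]
0.24 0.1 [222.3 151.5]
0.28 -0.1 [228.6 140.2]
0.28 0 [224.  145.3]
0.28 0.1 [219.7 151.1]
```

{"name": "apply_moves", "arguments": {
  "commands": [
    [[0.06,0,-0.02,0,0,0],[0.06,0,0,0,0,0],[0.06,0,0,0,0,0]]
  ]
}}

```text
clock: 5.33
eef_pos: [546.2, -129.0, 193.3]
tool_rot: [-1.573, 0.002, -1.412]
force: [0.7, 3.4, -0.5]
width: -0.2
```

```bash
python3 -c "from h import *; g()"
```

```text
t 5.3333 shaker rel [  0.6 -19.3 193.3] turn units [ 0.02  0.01 -0.02] F shaker [ 1.2  3.2 -0.5]
```

{"name": "apply_moves", "arguments": {
  "commands": [
    [[0.06,0,0.02,0,0,0],[0.08,0,0,0,0,0],[0.08,0,0,0,0,0]]
  ]
}}

```text
clock: 5.58
eef_pos: [546.6, -129.0, 192.9]
tool_rot: [-1.576, 0.015, -1.408]
force: [-1.1, 7.0, 4.9]
width: 0.1
```

Run:
```python
from h import *; g()
from cell import eyes
s=eyes.get_image("scene"); im=s["image"].astype(int); m=(im[...,0]>50)&(im[...,1]<.35*im[...,0])&(im[...,2]<.45*im[...,0]); m[:,:190]=0;m[:,290:]=0;m[:120]=0;m[200:]=0
n,l,st,c=cv2.connectedComponentsWithStats(m.astype(np.uint8)); print(st[1:][st[1:,4]>30])
```

```text
t 5.5833 shaker rel [  1.1 -19.4 192.9] turn units [ 0.06  0.06 -0.17] F shaker [0.  7.1 4.9]
[[214 138  19  19 184]]
```

The lever is at the right-hand stop: pushing harder gave no movement and 7 N. Next I'll back off to the left, go round behind the ball, and line up.

{"name": "apply_moves", "arguments": {
  "commands": [
    [[-0.4,0,0,0,0,0],[-0.4,0,0,0,0,-0.1],[0,0,-0.5,0,0,0],[0,0,-0.5,0,0,0],[0,0,-0.4,0,0,0],[0,0,0,0,0,0],[0,0,0,0,0,0]]
  ]
}}

```text
clock: 6.22
eef_pos: [482.4, -108.8, 192.5]
tool_rot: [-1.581, 0.003, -1.408]
force: [0.5, -0.1, 0.5]
width: -0.1
```

```bash
python3 -c "from h import *; g()"
```

```text
t 6.2167 shaker rel [-59.2  10.6 192.5] turn units [ 0.12  0.06 -0.04] F shaker [ 0.5 -0.2  0.5]
```

{"name": "apply_moves", "arguments": {
  "commands": [
    [[0.4,0,0,0.1,0.05,0],[0.4,0,0,0,0,0],[0.4,0,0,0,0,0],[0,0,0,0,0,0],[0,0,0,0,0,0]]
  ]
}}

```text
clock: 6.63
eef_pos: [494.2, -159.1, 192.4]
tool_rot: [-1.57, 0.001, -1.411]
force: [-0.7, 0.7, 0.3]
width: -0.1
```

```bash
python3 -c "from h import *; g(); look('pics/e.png')"
```

```text
t 6.6333 shaker rel [-55.5 -40.9 192.4] turn units [-0.01  0.02 -0.01] F shaker [-0.6  0.8  0.3]
```

View pics/e.png

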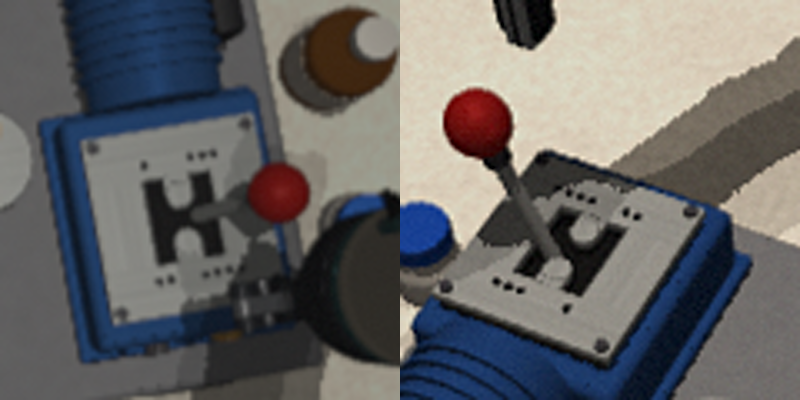

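The views show the lever in neutral, leaning right, with the ball at (279,193) in the top crop. The fingers are behind it. I'll triangulate the ball to check the sideways alignment.

Run:
```python
from h import *
from cell import eyes
t,s=eyes.get_image("top"),eyes.get_image("scene")
def rd(r,b):
    im=r["image"].astype(int); m=(im[...,0]>50)&(im[...,1]<.4*im[...,0])&(im[...,2]<.45*im[...,0]); k=np.zeros_like(m);k[b[1]:b[3],b[0]:b[2]]=1
    n,l,st,c=cv2.connectedComponentsWithStats((m&k).astype(np.uint8)); i=1+np.argmax(st[1:,4]); print(st[i]); x,y,w,h=st[i,:4]; return (x+(w-1)/2,y+(h-1)/2)
a,b=rd(t,(410,230,445,265)),rd(s,(200,120,260,170)); K=tri(t,s,a,b); e=K-[542.5,-110,0]
from scipy.spatial.transform import Rotation as Ro
print(K,Ro.from_euler('z',-.158).apply(e))
# where would TCP tip project in the top crop
p=P(t)@[494.2,-159.1,192.4,1]; p=p[:2]/p[2]; print("tcp crop",(p-[345,190])/.3)
```

```text
[420 239  17  18 231]
[213 137  20  19 295]
[ 553.07556259 -147.01595044  213.8891321 ] [  4.61961602 -38.21887307 213.8891321 ]
tcp crop [292.26294585 294.21102916]
```

{"name": "apply_moves", "arguments": {
  "commands": [
    [[-0.06,0,0.2,0,0,0],[0,0,0.2,0,0,0],[0,0,0.15,0,0,0],[0,0,0.1,0,0,0],[0,0,0,0,0,0]]
  ]
}}

```text
clock: 7.25
eef_pos: [522.5, -147.0, 192.8]
tool_rot: [-1.569, 0.003, -1.404]
force: [-0.2, -0.5, 0.1]
width: 0.2
```

```bash
python3 -c "from h import *; g(); look('pics/f.png')"
```

```text
t 7.25 shaker rel [-25.6 -33.4 192.8] turn units [-0.02  0.1  -0.03] F shaker [-0.2 -0.5  0.1]
```

View pics/f.png

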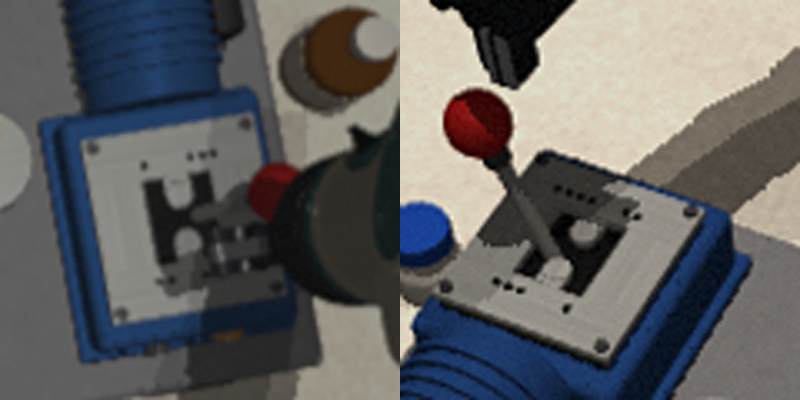

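The scene view shows the tip directly behind the ball without touching it. I'll shift about 4 mm right and push forward.

{"name": "apply_moves", "arguments": {
  "commands": [
    [[0.1,0,0.05,0,0.08,0],[0,0,0.12,0,0,0],[0,0,0.12,0,0,0],[0,0,0.12,0,0,0],[0,0,0,0,0,0]]
  ]
}}

```text
clock: 7.77
eef_pos: [537.0, -149.5, 192.8]
tool_rot: [-1.574, 0.004, -1.414]
force: [-1.2, -0.1, 1.3]
width: 0.3
```

```bash
python3 -c "from h import *; g()"
```

```text
t 7.7667 shaker rel [-11.6 -38.2 192.8] turn units [ 0.04 -0.02 -0.04] F shaker [-1.2  0.1  1.3]
```

{"name": "apply_moves", "arguments": {
  "commands": [
    [[0,0,0.15,0,0,0],[0,0,0.15,0,0,0],[0,0,0.15,0,0,0],[0,0,0.15,0,0,0],[0,0,0,0,0,0]]
  ]
}}

```text
clock: 8.18
eef_pos: [562.0, -145.3, 191.9]
tool_rot: [-1.577, 0.004, -1.414]
force: [-0.8, 0.2, 2.3]
width: 0.5
```

```bash
python3 -c "from h import *; g()"
```

```text
t 8.1833 shaker rel [ 13.7 -38.  191.9] turn units [ 0.07 -0.02 -0.05] F shaker [-0.7  0.3  2.3]
```

{"name": "apply_moves", "arguments": {
  "commands": [
    [[0,0,0.12,0.07,0,-0.05],[0,0,0.1,0,0,0],[0,0,0.1,0,0,0],[0,0,0,0,0,0]]
  ]
}}

```text
clock: 8.52
eef_pos: [576.2, -143.2, 191.5]
tool_rot: [-1.571, -0.001, -1.414]
force: [-1.0, -0.3, 2.5]
width: -0.3
```

```bash
python3 -c "from h import *; g(); look('pics/g.png')"
```

```text
t 8.5167 shaker rel [ 28.1 -38.  191.5] turn units [-0.   -0.02  0.01] F shaker [-1.  -0.1  2.5]
```

View pics/g.png

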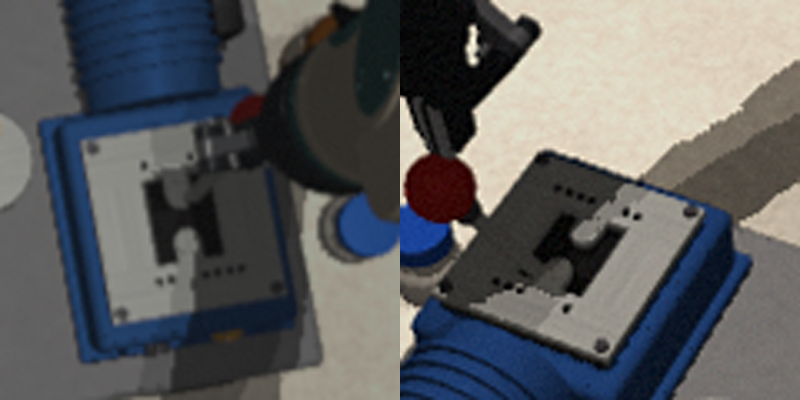

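The lever is moving forward in slot 3, and the ball now sits at about (40,187) in the scene crop. I'll push on in small steps to the end stop.

{"name": "apply_moves", "arguments": {
  "commands": [
    [[0,0,0.08,0,0,0],[0,0,0.08,0,0,0],[0,0,0.08,0,0,0]]
  ]
}}

```text
clock: 8.87
eef_pos: [584.9, -142.3, 191.9]
tool_rot: [-1.571, -0.001, -1.415]
force: [-1.6, -1.3, 1.1]
width: -0.2
```

```bash
python3 -c "from h import *; g()"
```

```text
t 8.8667 shaker rel [ 36.8 -38.6 191.9] turn units [ 0.01 -0.03  0.01] F shaker [-1.8 -1.   1.1]
```

{"name": "apply_moves", "arguments": {
  "commands": [
    [[0,0,0.08,0,0,0],[0,0,0.08,0,0,0],[0,0,0.08,0,0,0]]
  ]
}}

```text
clock: 9.12
eef_pos: [596.1, -140.9, 192.3]
tool_rot: [-1.57, -0.001, -1.416]
force: [-2.1, -0.7, 1.8]
width: -0.1
```

```bash
python3 -c "from h import *; g()"
```

```text
t 9.1167 shaker rel [ 48.  -39.  192.3] turn units [-0.01 -0.03  0.02] F shaker [-2.2 -0.4  1.8]
```

```bash
python3 -c "from h import *; look('pics/i.png')"
```

```text
(no output)
```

View pics/i.png

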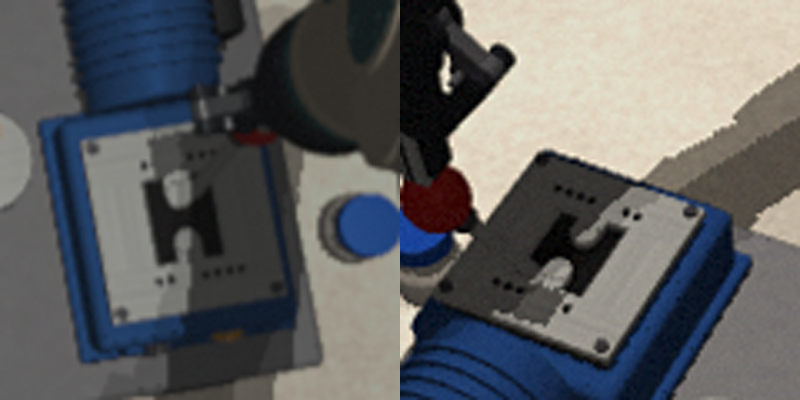

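The ball now sits partly behind the gripper in the top view, at about (437,200) in the scene crop. The finger may have run up beside it, so I'll compare that with the predicted positions.

Run:
```python
from h import *; import pickle
from cell import readout
d=pickle.load(open("d0.pkl","rb"))
def crop(n,X):
    p=P(d[n])@np.append(X,1); p=p[:2]/p[2]; return ((p-([345,190] if n=="top" else [200,110])+.35)/.3).round()
for f in(.2,.3,.36):
    c=.28; v=145*np.array([np.sin(f),-np.sin(c)*np.cos(f),np.cos(c)*np.cos(f)]); a=.158
    X=np.array([542.5-v[1]*np.sin(a)+v[0]*np.cos(a),-110.5+v[1]*np.cos(a)+v[0]*np.sin(a),70+v[2]]); print(f,X.round(),crop("top",X),crop("scene",X)+[400,0])
e=np.array(readout.read_state()["eef_pos"]); print(e,crop("top",e),crop("scene",e)+[400,0])
```

```text
0.2 [ 577. -145.  207.] [271. 152.] [453. 162.]
0.3 [ 591. -142.  203.] [263. 129.] [441. 186.]
0.36 [ 599. -139.  200.] [258. 116.] [435. 201.]
[ 596.7003681  -140.71515154  192.34021187] [257. 121.] [439. 208.]
```

```bash
python3 - <<'E'
from h import *; import pickle
d=pickle.load(open("d0.pkl","rb"))
for e,v in(((494.2,-159.1,192.4),"e 525,45"),((522.5,-147,192.8),"f 505,85"),((530.4,-20.2,180.8),"a 690,212"),((546.9,-123.3,194),"d 510,130")):
    p=P(d["scene"])@np.append(e,1); p=p[:2]/p[2]; print(v,((p-[200,110]+.35)/.3).round()+[400,0])
E
python3 - <<'E'
import sys; sys.path.insert(0,'.')
from h import *
from cell import eyes
g(); im=eyes.get_image("scene")["image"].astype(int)
m=(im[...,0]>40)&(im[...,1]<.5*im[...,0])&(im[...,2]<.5*im[...,0])
for r in range(155,186): print(r,''.join('#' if v else ('b' if im[r,195+j,2]>1.3*im[r,195+j,0]+10 else '.' if im[r,195+j].sum()>250 else '+') for j,v in enumerate(m[r,195:235])))
E
```

```text
e 525,45 [540.  76.]
f 505,85 [523. 115.]
a 690,212 [707. 239.]
d 510,130 [528. 160.]
t 9.2167 shaker rel [ 48.7 -38.9 192.3] turn units [-0.02 -0.03  0.02] F shaker [ 0.4 -0.4  2.3]
155 ..++++++++++++++++++....................
156 ..+++++++++++++++++++...................
157 ..++++++++++++++++++....................
158 ...+++++++++++++++++....................
159 .....+++++++++++++++....................
160 .....++++++++++++++#....................
161 .....+++++++++++++####..................
162 ......+++++++++++######+................
163 ......++++++++++########................
164 ......##+++++++#########+...............
165 ......#####+++###########..............+
166 ......###################+.............+
167 .....#####################............++
168 .....#####################...........+++
169 .....#####################+.........++++
170 .....#####################..........++++
171 .....+####################.........+++++
172 ....b+####################+.......++++++
173 ...bbb####################++.....+++++++
174 ..bbbb+###################++....++++++++
175 .bbbbbb+#################+++....++++++++
176 bbbbbbbb+###############+++++..+++++++++
177 bbbbbbbbb+#############+++++++++++++++++
178 bbbbbbbbbbb##########+++++++++++++++++++
179 bbbbbbbbbbbbb#####+++.++++++++++++++++++
180 bbbbbbbbbbbbbbbbbbbb+.....++++++++++++++
181 bbbbbbbbbbbbbbbbbbbb+......+++++++++++++
182 bbbbbbbbbbbbbbbbbbbbb.....++++++++++++++
183 .bbbbbbbbbbbbbbbbbbbb+....++++++++++++++
184 .bbbbbbbbbbbbbbbbbbb++...+++++++++++++++
185 ..bbbbbbbbbbbbbbbbbb+++.++++++++++++++++
```

The visible tip sits consistently about 9 px higher in the image than the reported TCP projects to. So the real tip is roughly 13 mm higher than reported, and it has ridden up onto the ball. The lever looks to be at about f≈0.35. I'll lift, go back behind the ball, come in about 17 mm lower and push to the stop.

{"name": "apply_moves", "arguments": {
  "commands": [
    [[0,-0.5,0,0,0,0],[0,-0.8,0,0,0,0],[0,0,-0.6,0,0,0],[0,0,-0.6,0,0,0],[0,0,-0.6,0,0,0],[0,0,-0.2,0,0,0],[0,0,0,0,0,0]]
  ]
}}

```text
clock: 9.85
eef_pos: [516.5, -152.2, 245.3]
tool_rot: [-1.566, -0.001, -1.413]
force: [0.4, -0.2, 0.1]
width: -0.2
```

```bash
python3 -c "from h import *; g()"
```

```text
t 9.85 shaker rel [-32.3 -37.6 245.3] turn units [-0.05 -0.01  0.01] F shaker [ 0.4 -0.2  0.1]
```

{"name": "apply_moves", "arguments": {
  "commands": [
    [[0,0.6,0,0,0,0],[0,0.6,0,0,0,0],[0,0.45,0,0,0,0],[0,0,0,0,0,0],[0,0,0,0,0,0]]
  ]
}}

```text
clock: 10.27
eef_pos: [524.0, -151.8, 178.9]
tool_rot: [-1.556, -0.003, -1.413]
force: [0.3, 0.1, 0.0]
width: 0.1
```

```bash
cat >> h.py <<'E'
def ball(use_top=True):
    from cell import eyes
    from scipy.spatial.transform import Rotation as Ro
    o=[]
    for n,b in(("top",(405,205,450,265)),("scene",(195,125,240,190))):
        r=eyes.get_image(n); im=r["image"].astype(int); m=(im[...,0]>40)&(im[...,1]<.45*im[...,0])&(im[...,2]<.45*im[...,0]); k=np.zeros_like(m);k[b[1]:b[3],b[0]:b[2]]=1
        q,l,st,c=cv2.connectedComponentsWithStats((m&k).astype(np.uint8)); 
        if q<2: print(n,"none"); return
        i=1+np.argmax(st[1:,4]); x,y,w,h=st[i,:4]; print(n,st[i]); o.append((r,(x+(w-1)/2,y+(h-1)/2)))
    K=tri(o[0][0],o[1][0],o[0][1],o[1][1]); print("ball rel",Ro.from_euler('z',-.158).apply(K-[542.5,-110,0]).round(1))
E
python3 -c "from h import *; g(); ball()"
```

```text
t 10.2667 shaker rel [-24.8 -38.4 178.9] turn units [-0.17  0.    0.04] F shaker [0.3 0.  0. ]
top [413 216  17  17 232]
scene [200 159  21  21 339]
ball rel [ 52.  -35.5 204.7]
```

{"name": "apply_moves", "arguments": {
  "commands": [
    [[0,0,0.25,-0.17,0,0],[0,0,0.25,0,0,0],[0,0,0.15,0,0,0],[0,0,0.1,0,0,0],[0,0,0.1,0,0,0],[0,0,0,0,0,0]]
  ]
}}

```text
clock: 10.87
eef_pos: [563.6, -146.6, 184.5]
tool_rot: [-1.562, -0.006, -1.412]
force: [-0.3, 0.2, -0.2]
width: 0.4
```

```bash
python3 -c "from h import *; g()"
```

```text
t 10.8667 shaker rel [ 15.1 -39.4 184.5] turn units [-0.1   0.    0.07] F shaker [-0.3  0.2 -0.2]
```

{"name": "apply_moves", "arguments": {
  "commands": [
    [[-0.03,0.22,0.05,-0.1,0,0.07],[0,0,0.1,0,0,0],[0,0,0.1,0,0,0],[0,0,0,0,0,0]]
  ]
}}

```text
clock: 11.2
eef_pos: [572.0, -144.1, 174.7]
tool_rot: [-1.575, 0.001, -1.413]
force: [-1.5, 0.2, 1.6]
width: -0.1
```

```bash
python3 -c "from h import *; g()"
```

```text
t 11.2 shaker rel [ 23.8 -38.3 174.7] turn units [ 0.05 -0.   -0.01] F shaker [-1.4  0.4  1.6]
```

Contact is starting, close to where I predicted.

{"name": "apply_moves", "arguments": {
  "commands": [
    [[0,0,0.08,0.05,0,0],[0,0,0.1,0,0,0],[0,0,0.12,0,0,0]]
  ]
}}

```text
clock: 11.45
eef_pos: [576.0, -143.2, 173.5]
tool_rot: [-1.587, 0.004, -1.415]
force: [-9.8, -0.5, 6.9]
width: 0.1
```

```bash
python3 -c "from h import *; g(); ball()"
```

```text
t 11.45 shaker rel [ 27.9 -38.  173.5] turn units [ 0.18 -0.03 -0.04] F shaker [-9.8  1.1  6.9]
top [413 216  10  11  65]
scene [200 160  21  21 333]
ball rel [ 58.5 -28.6 211.9]
```

{"name": "apply_moves", "arguments": {
  "commands": [
    [[0,0,0.15,0.1,0,0],[0,0,0.18,0,0,0]]
  ]
}}

```text
clock: 11.72
eef_pos: [577.9, -142.7, 172.9]
tool_rot: [-1.599, 0.007, -1.418]
force: [-14.3, -1.0, 10.4]
width: 0.2
```

```bash
python3 -c "from h import *; g(); ball()"
```

```text
t 11.7167 shaker rel [ 29.8 -37.8 172.9] turn units [ 0.33 -0.06 -0.08] F shaker [-14.3   1.3  10.4]
top [413 216   9   9  46]
scene [200 160  21  20 325]
ball rel [ 60.1 -27.  215.6]
```

The lever is at a hard stop: 14 N and the ball didn't move in the image. Now I'll back straight off, lift, and check.

{"name": "apply_moves", "arguments": {
  "commands": [
    [[0,0,-0.4,0.2,0,0],[0,0,-0.6,0.1,0,0],[0,0,-0.6,0,0,0],[0,-0.5,-0.5,0,0,0],[0,-0.8,-0.5,0,0,0],[0,-0.8,-0.5,0,0,0],[0,0,0,0,0,0],[0,0,0,0,0,0]]
  ]
}}

```text
clock: 12.48
eef_pos: [450.5, -163.6, 260.3]
tool_rot: [-1.572, 0.006, -1.419]
force: [0.8, -0.0, 0.2]
width: 0.1
```

Run:
```python
from h import *; g(); ball()
from cell import eyes
t=eyes.get_image("top")["image"];s=eyes.get_image("scene")["image"]
f=lambda a:cv2.resize(np.ascontiguousarray(a[:,:,::-1]),(400,400),interpolation=cv2.INTER_CUBIC)
cv2.imwrite("pics/fin.png",np.hstack([f(t[170:310,345:485]),f(s[130:280,130:280])]))
```

```text
t 12.4833 shaker rel [-99.3 -38.4 260.3] turn units [ 0.01 -0.07 -0.07] F shaker [ 0.8 -0.1  0.2]
top [413 215  17  18 233]
scene [200 160  21  20 338]
ball rel [ 52.8 -35.6 204.3]
```

View pics/fin.png

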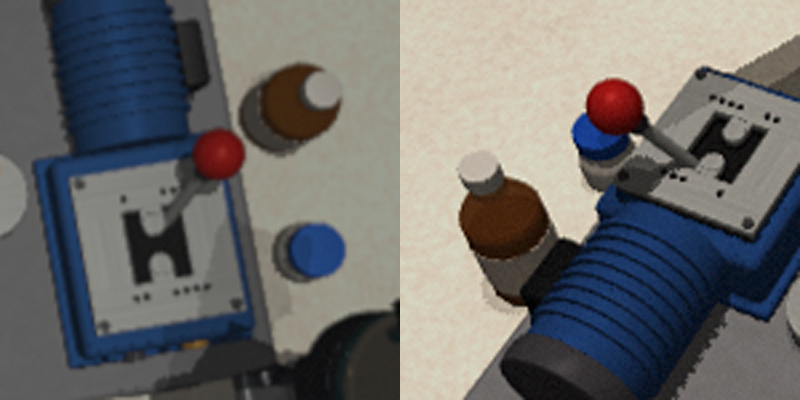

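The pictures show the lever at the end of the three-dot slot, with the ball at (217,153) in the top crop. The bottle and jar are standing where they were, and the arm is clear.

```bash
python3 -c "from cell import finish_job; print(finish_job())"
```

```text
the job is handed in; nothing more can be done
None
```

The gear lever is in third, at the end of the three-dot slot, and the job is handed in at about 12.5 s on the robot's clock. With the fingers closed, I pushed the knob right along neutral to its stop, where it stopped moving at 7 N. I then went round behind it and pushed it forward to the end of the slot.

- **Problem on the way:** on the first forward push the fingertip rode up onto the ball near the end. The camera showed the tip roughly 13 mm higher than the reported position. I lifted off, came in about 17 mm lower and pushed again until it held at about 14 N with the ball no longer moving.
- **Last checks:** the ball measured 53 mm forward and 36 mm right of the gate centre; the end of third should be 51 and 37.5 mm. That fits within camera accuracy. The measured height was about 4 mm more than predicted, as in my earlier readings.
- **Surroundings:** the bottle and jar looked undisturbed in the last picture and the arm was clear. I didn't recheck the tube rack at the end, but the arm didn't work near it.

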